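# Run the slide carriage to the tall end stop

### The arm

A 7-joint arm with a two-finger parallel gripper is mounted at the origin on a cart in front of the work surface, level with it; the furniture and walls round the work are solid. World frame = base frame: x ahead of the robot, y to its left, z up, the work surface at z = 0. Lengths are in m, angles in degrees, forces in N, time in s.
With the tool pointing down it reaches from about 0.4 to 0.9 m from the base axis. Payload 5.5 kg.
Tool frame: the origin (TCP) lies at the very end of the fingers, on their centre line; the grasp point (between the pads) lies 19 mm behind it (arm.tcp_to_grasp is the distance from the TCP to the grasp point, in m); z points along the fingers, y is the line along which they close (so a half turn about z gives the same grasp; the last joint's range is limited). The gripper opens to 85 mm and grips with 20 to 120 N. Pads are 22 mm wide; open, the fingers measure 114 mm over their backs; the gripper's body (76 mm by 85 mm) begins 54 mm behind the grasp point. The pads swing forward as they close: fully open they stand 13 mm farther back than shut.
Start: joints at [78.621, 28.699, -24.465, 88.831, 12.651, 65.22, -12.049], TCP at [0.29, -0.582, 0.197] pointing down, gripper open.
Joint ranges: [-164.97, 164.97], [-17.58, 116.51], [-87.97, 89.64], [11.32, 138.91], [-80.73, 260.73], [10.89, 115.49], [-147.41, 147.41]. Speed limits (degrees/s): [147.25, 147.25, 180, 180, 180, 180, 180].

### API

Orientations are given as a 3x3 rotation matrix whose columns are the frame's x, y, z axes.
In Python, from rig import arm, eyes gives the robot as it stands.
- The arm moves only by the tool carry_out, never from a script. Its arguments are lists of equal length, an entry for each row: "travel": the shift along the tool's x, y, z in mm, a list of three; "spin": the turn about the tool's z in degrees. A call has 1 to 5 rows; each row is the pose to reach, as a shift and turn from the pose commanded when the call began, along the tool's axes at that moment; what a row does not reach only later rows make up. A row lasts 1/8 s, in which the tool goes at most 62.5 mm and 10.7 degrees, less where a joint would pass 70% of its speed; a pose out of reach is approached as far as the arm can. A call with a gripper value outside its range is refused whole. "hand" is the opening, from 0 (shut) to 1 (fully open), set as the call begins (left out, the last holds). The fingers move at their own pace and stop on an object; "grip_force" is the grip in N (left out, the last holds). Time passes only in rows, so rows that repeat a pose let the fingers close. It gives the time, the measured TCP pose, the force, the opening and the grip force at its end, in the units of the state.
- arm.state(): the state, without advancing time (a new reading comes with each control period).
- eyes.snapshot(name): name is "scene" or "top" or "wrist"; returns a dict with "frame" (400x640x3 uint8, red, green, blue), "vertical_fov" (degrees; the focal length in pixels is half the picture's height over the tangent of half this angle, whatever the lens; pixels are square), "cx", "cy" (the principal point, pixels), "R" (3x3) and "t" (3): a world point X has camera coordinates R X + t; the wrist camera has in their place "mount" (4x4, takes a point from camera to tool coordinates, whose origin is the TCP and whose axes are the flange's). Camera axes: x right, y down, z forward; pixel columns grow to the right and rows downward; lengths in m; the calibration is good to about 2 mm. A picture is of the moment at which its call begins: read the wrist's pose just before it. There is no depth.
- arm.close_job(): hands the job in; it is judged then, once.
The state is a dict: "t": time; "qpos": joint angles; "dq": joint speeds; "effort": joint torques, N m; "tool_pos": TCP position; "ee_rot": TCP orientation; "force": force on the tool from outside, world axes, zero at the start; "wrist_torque": the same for the moment, N m; "gripper_width": opening from 0.0 (shut) to 1.0 (fully open); "gripper_force": force on a finger pad.
Only numpy, scipy, OpenCV 4.12 (cv2) and the standard library are available. Lean on these libraries where they do the work, as an engineer would, in place of code of your own. Each camera call takes 0.05 s, during which the arm holds its last target. There are 200 camera calls.

### The job

Press the round lock button on the carriage of the slide rail and, keeping it held down with the fingertips, slide the carriage along the rail until it is fully against the taller of the two end stops; then let the button spring up so that its catch locks the carriage there. Only press and push: grasp nothing, leave the steel bar stub standing on the carriage untouched, and do not disturb the loose things lying round the rail.

Things in the scene. Friction and masses are not known exactly. Their poses are not given: they have to be found in the camera images.
- rail: slide rail of aluminium, fixed to the bench: 376 mm long (own y axis) x 68 mm wide x 20 mm high. Origin at the centre of its underside; y along the rail, z up. The whole rail stands at a different place and yaw each time.
- carriage (a joint): travel of the grey carriage along the rail's y axis in m: about 0 where it starts (within 22 mm of the rail's middle), growing towards the rail's +y. The carriage (72 mm across, 124 mm along the rail, deck 40 mm above the bench) runs easily (about 1 N) while its button is down and is locked by a catch between teeth, with some 2 mm of play, while the button is up.
- carriage_mid (a point): centre of the carriage's deck, 40 mm above the bench. Each end face of the carriage lies 62 mm from this point along the rail.
- button (a joint): lock button travel in m: 0 up (locked), 0.005 fully down. The catch is free of the teeth from about 0.003: press it right down. It needs about 5 N to start and 8 N fully down, and springs back when let go.
- button_top (a point): centre of the top of the lock button, a plain black disc 36 mm across with a flat top, 50 mm above the bench when up and 45 mm when down; 25 mm from the carriage's middle towards the rail's -y. A fingertip pressed on it drags the carriage along by friction. It must be pressed and moved along the rail; there is free space above it, and 37 mm from its centre to the nearer end face.
- stub: stepped steel bar stub, 30 mm diameter x 54 mm high, fixed upright in a collar on the carriage, top 98 mm above the bench, 63 mm from the button's centre towards the rail's +y. Origin at the centre of its underside. Leave it untouched.
- tall_stop: the taller end stop: steel block 60 mm across, 24 mm along the rail, top 70 mm above the bench, with a rubber buffer standing 4 mm out of each face, so that its contact faces are 16 mm from its middle along the rail. Origin on the rail's axis at bench level. It may be at either end of the rail. With the carriage fully against it, the carriage's middle is 78 mm from this origin along the rail.
- low_stop: the lower end stop, the same block but only 42 mm above the bench, at the other end of the rail. Origin on the rail's axis at bench level. Not the one wanted.
- nut_a: loose steel nut, 19x22x16 mm, on the bench on the robot's side of the rail. Bystander.
- nut_b: loose steel nut, 19x22x16 mm, on the bench on the robot's side of the rail. Bystander.
- brass_stub: loose brass bar stub, 27 mm diameter x 56 mm high, standing on the bench beyond the rail's right (-y) end. Bystander.
- block_s: loose sanding block, 50x87x28 mm, on the bench beyond the rail's right (-y) end. Bystander.

How it is judged (in metres and radians):
On the way, in this order (a step that is already met when the one before it is completed fails the run):
1. the lock button is pressed down while the carriage is still where it stood (value of joint button above 0.0025 m and distance of carriage_mid from where it was at the start of the episode below 0.012 m).
2. the carriage is on its way to the tall stop with the button held down (value of joint button above 0.0015 m and distance of carriage_mid from where it was at the start of the episode above 0.018 m and horizontal distance between carriage_mid and tall_stop above 0.085 m).
At the end, for the whole second after the job is handed in: The carriage stands against the tall stop (gap under 2.5 mm), at rest, and the lock button is up again (within 1 mm) (horizontal distance between carriage_mid and tall_stop below 0.0805 m and value of joint button below 0.001 m and velocity of joint carriage between -0.005 and 0.005 m/s); the robot touches nothing.
It fails at once if the carriage is slid along with the button up (value of joint button below 0.0008 m and distance of carriage_mid from where it was at the start of the episode above 0.01 m and horizontal distance between carriage_mid and tall_stop above 0.085 m and (velocity of joint carriage above 0.02 m/s or velocity of joint carriage below -0.02 m/s)).
It fails at once if the bar stub on the carriage is touched (contact force between any of the arm, the fingers and stub above 2 N).
It fails at once if a loose thing round the rail is moved or lifted (distance of any of nut_a, nut_b, brass_stub, block_s from where it was at the start of the episode above 0.015 m).
It also fails if it takes over 35 s, if anything falls off the work surface, if the arm or the gripper's body presses on something with over 40 N, if the wrist force passes 120 N, or if a joint passes its speed limit or range.

## Working session

There is one attempt and no reset: what is moved stays moved. The work goes in short steps, Python scripts to look and compute and a tool call to move; the robot and the scene stay as the last step left them, time stands still between calls to the robot, and variables do not carry over. Pictures are saved under pics/ and viewed, at most 10 in all, crops included, and the job is handed in when it is done.

Besides the shell and the picture viewer there is one more tool, called after "Emit:" as a command line: name --pt "numbers of a row" for each row, then --argument value for the rest. carry_out: Moves the arm, as the interface text tells. Its arguments: {"type":"object","properties":{"travel":{"type":"array","items":{"type":"array","items":{"type":"number"}}},"spin":{"type":"array","items":{"type":"number"}},"hand":{"type":"number"},"grip_force":{"type":"number"}},"required":["travel","spin"]}

```bash
mkdir -p pics; python3 - <<'E'
from rig import arm, eyes
import cv2,pickle
s=arm.state(); print(s)
for n in("scene","top"):
    d=eyes.snapshot(n); pickle.dump(d,open(f"pics/{n}0.pkl","wb"))
    cv2.imwrite(f"pics/{n}0.png",d["frame"][:,:,::-1]); print(n,{k:v for k,v in d.items() if k!="frame"})
E
```

```text
{'t': 0.0, 'qpos': array([ 78.61997004,  28.75375893, -24.45297638,  88.89190541,
        12.64841437,  65.21981414, -12.04791767]), 'dq': array([-0.02009713, -0.05134678, -0.03639589, -0.00471851, -0.01414111,
        0.10710174,  0.09162694]), 'effort': array([ 8.21532540e-04, -5.69516373e+01, -5.81587717e+00, -2.80942851e+01,
        1.06651755e-02,  1.20846866e-02,  2.50826952e-05]), 'tool_pos': array([ 0.28925516, -0.58123378,  0.19565624]), 'ee_rot': array([[ 8.95218323e-01,  4.45627130e-01, -7.84266456e-04],
       [ 4.45627809e-01, -8.95216515e-01,  1.80219313e-03],
       [ 1.01017869e-04, -1.96284725e-03, -9.99998069e-01]]), 'force': array([-0.82461245,  0.1041722 ,  0.01667966]), 'wrist_torque': array([-0.04129595,  0.01852551, -0.01684039]), 'gripper_force': 0.0, 'gripper_width': 0.9973184274026559}
scene {'vertical_fov': 42.26592170231199, 'cx': 325.3372249630151, 'cy': 202.8403435746446, 'R': array([[-0.88606764, -0.46355496, -0.00096821],
       [-0.27763199,  0.53235327, -0.79970024],
       [ 0.37122044, -0.70831969, -0.6003987 ]]), 't': array([0.31001828, 0.27647373, 1.00753213])}
top {'vertical_fov': 45.60885448085583, 'cx': 325.9918941403881, 'cy': 203.36245940634163, 'R': array([[ 0.00942972, -0.99975373,  0.02008904],
       [-0.99650716, -0.01106231, -0.08277138],
       [ 0.08297322, -0.01923836, -0.99636606]]), 't': array([-0.17561881,  0.42753422,  1.2969328 ])}
```

View pics/scene0.png

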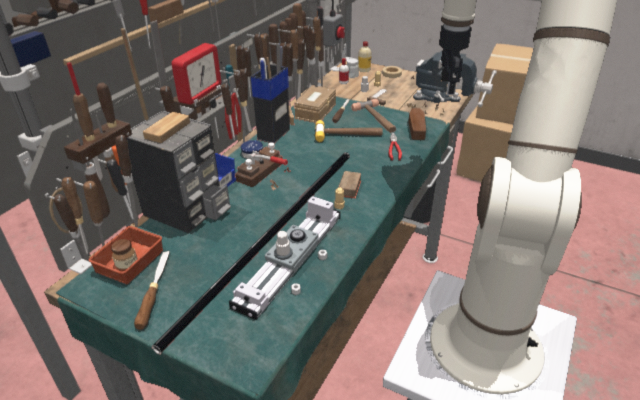

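View pics/top0.png

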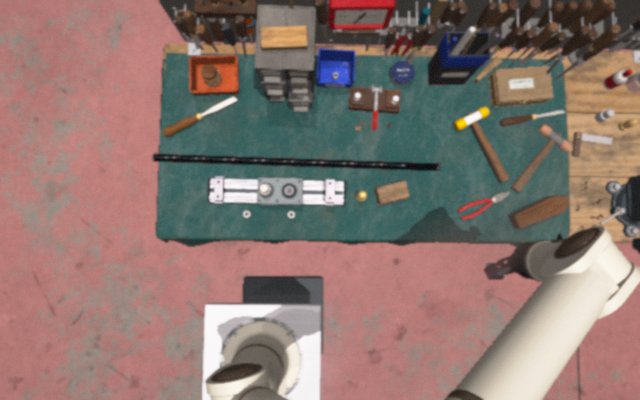

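The top view shows the rail at about (210–345, 191), with the button near (289,190) and the stub near (265,189). The scene view shows what may be the tall stop at (320,208). I'll zoom in to confirm.

```bash
python3 - <<'E'
import cv2,numpy as np
a=cv2.imread("pics/scene0.png")[185:325,220:365]; b=cv2.imread("pics/top0.png")[165:225,200:360]
a=cv2.resize(a,None,fx=3.8,fy=3.8,interpolation=cv2.INTER_CUBIC); b=cv2.resize(b,None,fx=5,fy=5,interpolation=cv2.INTER_CUBIC)
cv2.imwrite("pics/za.png",a);cv2.imwrite("pics/zb.png",b)
E
```

```text
(no output)
```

View pics/za.png

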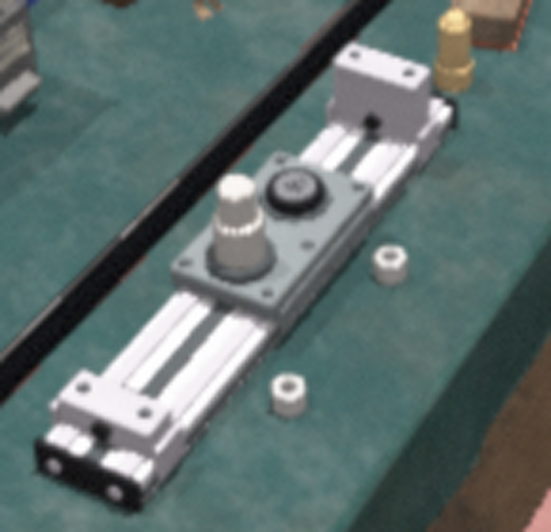

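View pics/zb.png

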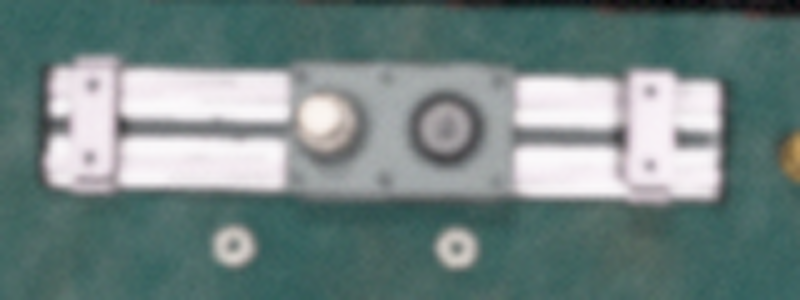

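The scene crop shows the tall stop beside the brass stub, at the -y end. In the top crop the tall stop's top is at (651,128), the button at (445,127), the low stop at (94,122) and the stub at (327,122). Next I'll triangulate these.

```bash
cat > h.py <<'E'
import numpy as np,pickle
def ray(d,u,v,z):
    f=200/np.tan(np.radians(d["vertical_fov"]/2)); R,t=d["R"],d["t"]
    c=-R.T@t; r=R.T@np.array([(u-d["cx"])/f,(v-d["cy"])/f,1]); return c+r*(z-c[2])/r[2]
E
python3 - <<'E'
from h import *
T=pickle.load(open("pics/top0.pkl","rb"));S=pickle.load(open("pics/scene0.pkl","rb"))
P={}
for n,u,v,z,a,b in[("tall",651,128,.07,382,69),("button",445,127,.05,295,187),("low",94,122,.042,115,398)]:
    P[n]=ray(T,200+(u+.5)/5-.5,165+(v+.5)/5-.5,z); q=ray(S,220+(a+.5)/3.8-.5,185+(b+.5)/3.8-.5,z); print(n,P[n],q)
for n,u,v in[("deckTL",292,65),("deckTR",513,68),("deckBR",513,198),("deckBL",290,193)]: print(n,ray(T,200+(u+.5)/5-.5,165+(v+.5)/5-.5,.04))
e=P["low"]-P["tall"];print("len",np.hypot(*e[:2]),"yaw of +y from world y",np.degrees(np.arctan2(-e[0],e[1])))
print("button-tall",np.linalg.norm((P["button"]-P["tall"])[:2]))
E
```

```text
tall [ 0.46045096 -0.180073    0.07      ] [ 0.45633939 -0.17643202  0.07      ]
button [ 0.46192094 -0.06912568  0.05      ] [ 0.45964152 -0.06974036  0.05      ]
low [0.46331578 0.12167268 0.042     ] [0.46255128 0.12064745 0.042     ]
deckTL [0.49608171 0.01539024 0.04      ]
deckTR [ 0.49589899 -0.10513079  0.04      ]
deckBR [ 0.42460112 -0.10609831  0.04      ]
deckBL [0.4259868  0.01498552 0.04      ]
len 0.3017592830117083 yaw of +y from world y -0.5439572474670912
button-tall 0.11095705821887784
```

Emit:
carry_out --pt "38 -38 0" --pt "76 -76 0" --pt "115 -115 0" --pt "153 -153 0" --pt "191 -191 0" --spin '[-6, -12, -19, -25, -32]' --hand 0

```text
t: 0.72
tool_pos: [0.3757, -0.3239, 0.1965]
ee_rot: [[0.52, 0.854, -0.0], [0.854, -0.52, 0.0], [-0.0, -0.0, -1.0]]
force: [0.2, 0.2, -0.4]
gripper_width: 0.001
gripper_force: 0.0
```

Emit:
carry_out --pt "52 -12 10" --pt "104 -24 20" --pt "157 -36 30" --pt "209 -48 40" --pt "261 -60 50" --spin '[-6, -12, -18, -24, -30.5]'

```text
t: 1.35
tool_pos: [0.461, -0.0706, 0.1464]
ee_rot: [[0.015, 1.0, 0.0], [1.0, -0.015, -0.0], [-0.0, 0.0, -1.0]]
force: [0.2, -1.1, 0.6]
gripper_width: -0.0
gripper_force: 0.0
```

Emit:
carry_out --pt "0 0 20" --pt "0 0 45" --pt "0 0 45" --spin '[0, 0, 0]'

```text
t: 1.72
tool_pos: [0.459, -0.0714, 0.1002]
ee_rot: [[0.017, 1.0, -0.004], [1.0, -0.017, 0.001], [0.001, -0.004, -1.0]]
force: [-0.5, 0.6, 0.6]
gripper_width: 0.001
gripper_force: 0.0
```

```bash
python3 - <<'E'
from rig import arm, eyes
import cv2,pickle,numpy as np
s=arm.state(); print(s["t"],s["tool_pos"],s["ee_rot"].round(3),s["force"])
o=[]
for n in("scene","wrist"):
    d=eyes.snapshot(n); f=d["frame"][:,:,::-1]
    pickle.dump((s,d),open(f"pics/{n}1.pkl","wb"))
    o.append(f)
print(d["mount"])
a=cv2.resize(o[0][185:325,220:365],(414,400),interpolation=cv2.INTER_CUBIC)
b=cv2.resize(o[1],(386,241)); b=cv2.copyMakeBorder(b,0,159,0,0,cv2.BORDER_CONSTANT)
cv2.imwrite("pics/c.png",np.hstack([a,b]))
E
```

```text
1.725 [ 0.45898322 -0.07143473  0.10018447] [[ 0.017  1.    -0.004]
 [ 1.    -0.017  0.001]
 [ 0.001 -0.004 -1.   ]] [-0.469009    0.55907451  0.61283839]
[[ 3.99279558e-04 -9.48674923e-01 -3.16252638e-01  8.03062816e-02]
 [ 9.99999845e-01  5.01297533e-04 -2.41227717e-04  2.01884777e-04]
 [ 3.87383353e-04 -3.16252493e-01  9.48674976e-01 -1.75966874e-01]
 [ 0.00000000e+00  0.00000000e+00  0.00000000e+00  1.00000000e+00]]
```

View pics/c.png

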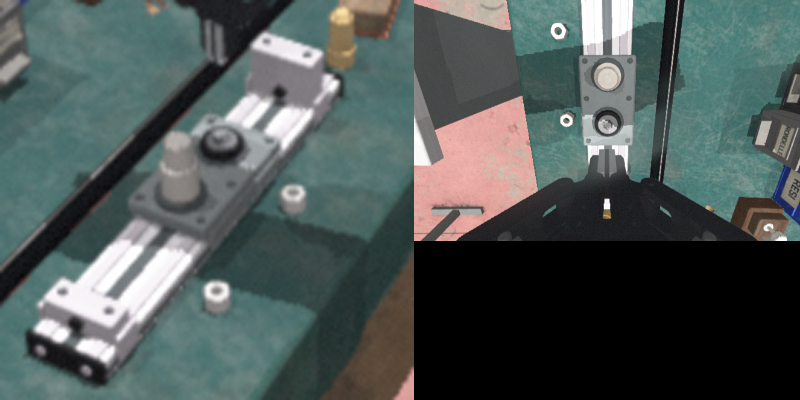

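The scene crop shows the fingertips near (215,60). The wrist view shows the button at (607,122), just ahead of the tips. I'll check both numerically.

```bash
python3 - <<'E'
from h import *
import cv2
s,d=pickle.load(open("pics/wrist1.pkl","rb")); _,S=pickle.load(open("pics/scene1.pkl","rb"))
p=s["tool_pos"]; f=200/np.tan(np.radians(S["vertical_fov"]/2))
for z in(p[2],.05):
    c=S["R"]@np.array([p[0],p[1],z])+S["t"]; u=c[:2]/c[2]*f+[S["cx"],S["cy"]]; print("tip in crop",(u-[220,185])*[414/145,400/140])
M=d["mount"];W=np.eye(4);W[:3,:3]=s["ee_rot"];W[:3,3]=p;C=W@M
D=dict(d);D["R"]=C[:3,:3].T;D["t"]=-C[:3,:3].T@C[:3,3]
k=640/386
for n,u,v,z in[("button",607,122,.05)]: print(n,ray(D,(u-414)*k,v*k,z))
fw=200/np.tan(np.radians(d["vertical_fov"]/2));c=np.linalg.inv(M)@[0,0,0,1];print("tip in wrist full",c[:2]/c[2]*fw+[d["cx"],d["cy"]],d["vertical_fov"])
g=d["frame"][120:320,200:440,::-1];cv2.imwrite("pics/w.png",cv2.resize(g,None,fx=3,fy=3,interpolation=cv2.INTER_CUBIC))
E
```

```text
tip in crop [220.267334   90.0699703]
tip in crop [222.35074693 138.59104079]
button [ 0.45942093 -0.06651907  0.05      ]
tip in wrist full [319.21443915 234.54124526] 66.88750969800064
```

View pics/w.png

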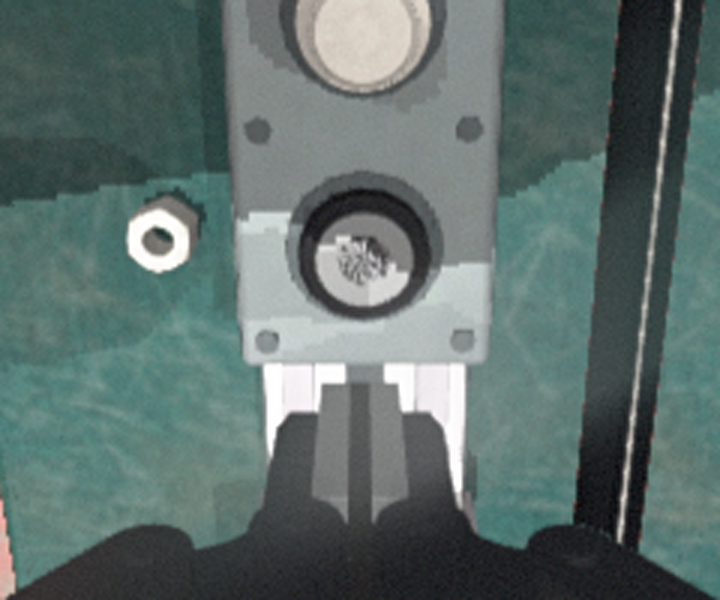

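The button agrees across the cameras. The visible fingertip edge sits about 20–40 mm higher than the nominal TCP would put it, so I'll come down by force.

Emit:
carry_out --pt "0 1 20" --pt "0 1 38" --pt "0 1 38" --spin '[0, 0, 0]'

```text
t: 2.2
tool_pos: [0.461, -0.072, 0.063]
ee_rot: [[0.018, 1.0, -0.002], [1.0, -0.018, 0.001], [0.0, -0.002, -1.0]]
force: [-0.3, 0.0, -0.8]
gripper_width: 0.002
gripper_force: 0.0
```

```bash
python3 - <<'E'
from rig import arm, eyes
import cv2,pickle,numpy as np
s=arm.state(); print(s["t"],s["tool_pos"],s["force"])
o=[eyes.snapshot(n)["frame"][:,:,::-1] for n in("scene","wrist")]
a=cv2.resize(o[0][165:265,245:345],(400,400),interpolation=cv2.INTER_CUBIC)
b=cv2.resize(o[1][150:290,250:390],(400,400),interpolation=cv2.INTER_CUBIC)
cv2.imwrite("pics/e.png",np.hstack([a,b]))
E
```

```text
2.2 [ 0.46097587 -0.07199469  0.0629894 ] [-0.31132518  0.03441011 -0.78141247]
```

View pics/e.png

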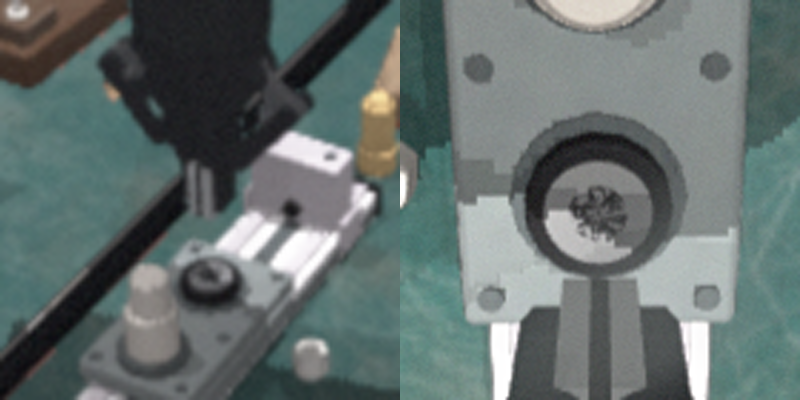

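The fingertips are at (202,215) in the scene crop and (600,280) in the wrist crop, clearly still above the button. I'll solve for the true tip position.

```bash
python3 - <<'E'
from h import *
from scipy.optimize import least_squares
s,d=pickle.load(open("pics/wrist1.pkl","rb")); _,S=pickle.load(open("pics/scene1.pkl","rb"))
p=np.array([.461,-.072,.063]);R=np.array([[.018,1,-.002],[1,-.018,.001],[0,-.002,-1]])
def pr(d,c):
    f=200/np.tan(np.radians(d["vertical_fov"]/2)); return c[:2]/c[2]*f+[d["cx"],d["cy"]]
Mi=np.linalg.inv(d["mount"])
def res(q):
    w=pr(d,(Mi@[*q,1])[:3]); c=pr(S,S["R"]@(p+R@q)+S["t"])
    return [w[0]-(250+200*.35),w[1]-(150+280*.35),*(c-[245+203/4,165+215/4])]
r=least_squares(res,[0,0,0]);print(r.x*1000,r.fun,p+R@r.x)
E
```

```text
[  7.07143825   0.37142561 -32.69597129] [-0.15183399  0.21305201 -0.96588337  0.58475871] [ 0.4615641  -0.06496794  0.09569523]
```

Emit:
carry_out --pt "2 0 5" --pt "2 0 9" --pt "2 0 12" --pt "2 0 12" --spin '[0, 0, 0, 0]'

```text
t: 2.8
tool_pos: [0.4618, -0.0699, 0.0515]
ee_rot: [[0.018, 1.0, -0.0], [1.0, -0.018, 0.0], [0.0, -0.0, -1.0]]
force: [-0.3, 0.2, -0.5]
gripper_width: -0.0
gripper_force: 0.0
```

Emit:
carry_out --pt "0 0 2" --pt "0 0 4" --pt "0 0 4" --spin '[0, 0, 0]'

```text
t: 3.18
tool_pos: [0.4618, -0.07, 0.0476]
ee_rot: [[0.018, 1.0, -0.0], [1.0, -0.018, 0.0], [0.0, -0.0, -1.0]]
force: [0.2, 0.2, -0.1]
gripper_width: -0.002
gripper_force: 0.0
```

Emit:
carry_out --pt "0 0 4" --pt "0 0 8" --pt "0 0 12" --pt "0 0 16" --pt "0 0 18" --spin '[0, 0, 0, 0, 0]'

```text
t: 3.8
tool_pos: [0.4618, -0.0699, 0.0294]
ee_rot: [[0.018, 1.0, -0.0], [1.0, -0.018, 0.0], [0.0, -0.0, -1.0]]
force: [0.2, -0.2, -0.4]
gripper_width: -0.001
gripper_force: 0.0
```

Emit:
carry_out --pt "0 0 2" --pt "0 0 4" --pt "0 0 6" --pt "0 0 6" --spin '[0, 0, 0, 0]'

```text
t: 4.3
tool_pos: [0.4619, -0.07, 0.0236]
ee_rot: [[0.018, 1.0, -0.0], [1.0, -0.018, 0.0], [0.0, -0.0, -1.0]]
force: [0.4, -0.3, 0.3]
gripper_width: -0.0
gripper_force: 0.0
```

Emit:
carry_out --pt "0 0 2" --pt "0 0 4" --pt "0 0 5" --pt "0 0 5" --spin '[0, 0, 0, 0]'

```text
t: 4.8
tool_pos: [0.4619, -0.07, 0.0186]
ee_rot: [[0.018, 1.0, -0.0], [1.0, -0.018, 0.0], [0.0, -0.0, -1.0]]
force: [-0.5, 0.6, -0.2]
gripper_width: 0.003
gripper_force: 0.0
```

```bash
python3 - <<'E'
from rig import arm, eyes
import cv2,pickle,numpy as np
s=arm.state(); print(s["t"],s["tool_pos"],s["force"])
o=[eyes.snapshot(n)["frame"][:,:,::-1] for n in("scene","wrist")]
a=cv2.resize(o[0][165:265,245:345],(400,400),interpolation=cv2.INTER_CUBIC)
b=cv2.resize(o[1][150:290,250:390],(400,400),interpolation=cv2.INTER_CUBIC)
cv2.imwrite("pics/f.png",np.hstack([a,b]))
E
```

```text
4.8 [ 0.46192917 -0.06995068  0.01863482] [-0.46703553  0.60326925 -0.15154158]
```

View pics/f.png

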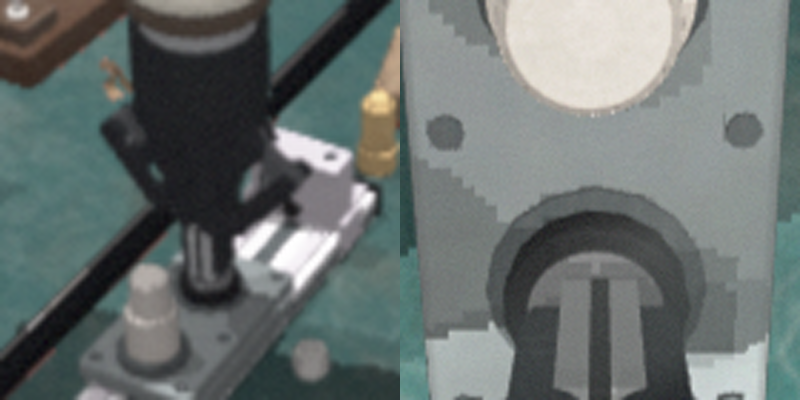

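The tips are just above the button, at (210,285) in the scene crop, and centred across it. Now pressing.

Emit:
carry_out --pt "0 0 1" --pt "0 0 2" --pt "0 0 3" --pt "0 0 3" --spin '[0, 0, 0, 0]'

```text
t: 5.4
tool_pos: [0.462, -0.07, 0.0159]
ee_rot: [[0.018, 1.0, 0.0], [1.0, -0.018, -0.0], [-0.0, 0.0, -1.0]]
force: [-0.8, -0.3, 4.4]
gripper_width: -0.0
gripper_force: 2.1
```

Emit:
carry_out --pt "0 0 1" --pt "0 0 2" --pt "0 0 2" --spin '[0, 0, 0]'

```text
t: 5.78
tool_pos: [0.462, -0.07, 0.0138]
ee_rot: [[0.018, 1.0, 0.0], [1.0, -0.018, -0.0], [-0.0, 0.0, -1.0]]
force: [-1.5, -0.4, 5.4]
gripper_width: -0.003
gripper_force: 2.7
```

Emit:
carry_out --pt "0 0 1" --pt "0 0 2" --pt "0 0 3" --pt "0 0 3" --spin '[0, 0, 0, 0]'

```text
t: 6.28
tool_pos: [0.462, -0.07, 0.011]
ee_rot: [[0.018, 1.0, 0.0], [1.0, -0.018, -0.0], [-0.0, 0.0, -1.0]]
force: [-1.8, 0.0, 7.7]
gripper_width: 0.001
gripper_force: 3.9
```

Just about bottomed; a little more to get firm contact.

Emit:
carry_out --pt "0 0 0.8" --pt "0 0 1.2" --pt "0 0 1.2" --spin '[0, 0, 0]'

```text
t: 6.65
tool_pos: [0.4621, -0.0701, 0.0108]
ee_rot: [[0.018, 1.0, 0.0], [1.0, -0.018, -0.002], [-0.002, 0.0, -1.0]]
force: [-5.9, -0.5, 22.1]
gripper_width: 0.002
gripper_force: 11.1
```

Emit:
carry_out --pt "-5 0 0" --pt "-12 0 0" --pt "-20 0 0" --pt "-27 0 0" --pt "-32 0 0" --spin '[0, 0, 0, 0, 0]'

```text
t: 7.28
tool_pos: [0.4618, -0.1025, 0.0108]
ee_rot: [[0.018, 1.0, 0.0], [1.0, -0.018, -0.002], [-0.002, 0.0, -1.0]]
force: [-5.2, 0.2, 21.3]
gripper_width: 0.002
gripper_force: 10.3
```

Emit:
carry_out --pt "-5 0 0" --pt "-10 0 0" --pt "-14 0 0" --pt "-17 0 0" --pt "-19 0 0" --spin '[0, 0, 0, 0, 0]'

```text
t: 7.9
tool_pos: [0.4616, -0.1214, 0.0108]
ee_rot: [[0.018, 1.0, 0.001], [1.0, -0.018, -0.002], [-0.002, 0.001, -1.0]]
force: [-4.6, 1.2, 20.7]
gripper_width: 0.002
gripper_force: 9.9
```

Emit:
carry_out --pt "-1 0 0" --pt "-2 0 0" --pt "-3 0 0" --pt "-4 0 0" --spin '[0, 0, 0, 0]'

```text
t: 8.4
tool_pos: [0.4615, -0.1252, 0.0108]
ee_rot: [[0.018, 1.0, 0.001], [1.0, -0.018, -0.002], [-0.002, 0.001, -1.0]]
force: [-4.4, 0.2, 20.2]
gripper_width: -0.002
gripper_force: 9.9
```

Emit:
carry_out --pt "-1 0 0" --pt "-2 0 0" --pt "-3 0 0" --pt "-4 0 0" --spin '[0, 0, 0, 0]'

```text
t: 8.9
tool_pos: [0.4615, -0.1278, 0.0108]
ee_rot: [[0.017, 1.0, 0.001], [1.0, -0.017, 0.0], [0.0, 0.001, -1.0]]
force: [-5.6, 4.1, 20.5]
gripper_width: 0.002
gripper_force: 10.3
```

Emit:
carry_out --pt "-1 0 0" --pt "-2 0 0" --pt "-2 0 0" --spin '[0, 0, 0]'

```text
t: 9.28
tool_pos: [0.4615, -0.1279, 0.0108]
ee_rot: [[0.016, 1.0, 0.001], [1.0, -0.016, 0.002], [0.002, 0.001, -1.0]]
force: [-5.1, 8.1, 22.1]
gripper_width: -0.004
gripper_force: 10.8
```

It is firmly against the stop: the tool has stalled with an 8 N push after 57.8 mm, against about 57 mm expected. Lifting straight up now.

Emit:
carry_out --pt "0 0 -3" --pt "0 0 -7" --pt "0 0 -14" --pt "0 0 -30" --pt "0 0 -50" --spin '[0, 0, 0, 0, 0]'

```text
t: 9.9
tool_pos: [0.4607, -0.1311, 0.0605]
ee_rot: [[0.018, 1.0, -0.0], [1.0, -0.018, 0.0], [0.0, -0.0, -1.0]]
force: [1.0, 0.0, 0.6]
gripper_width: 0.001
gripper_force: 0.0
```

Emit:
carry_out --pt "0 0 -40" --pt "0 0 -80" --pt "0 0 -80" --spin '[0, 0, 0]'

```text
t: 10.28
tool_pos: [0.4636, -0.1318, 0.1435]
ee_rot: [[0.019, 1.0, 0.006], [1.0, -0.019, -0.003], [-0.003, 0.007, -1.0]]
force: [0.7, -0.5, -0.7]
gripper_width: 0.003
gripper_force: 0.0
```

```bash
python3 - <<'E'
from rig import arm, eyes
import cv2,pickle,numpy as np
s=arm.state(); print(s["t"],s["tool_pos"],s["force"])
o=[eyes.snapshot(n)["frame"][:,:,::-1] for n in("scene","wrist")]
a=cv2.resize(o[0][165:305,225:365],(400,400),interpolation=cv2.INTER_CUBIC)
b=cv2.resize(o[1][100:300,220:420],(400,400),interpolation=cv2.INTER_CUBIC)
cv2.imwrite("pics/g.png",np.hstack([a,b]))
E
```

```text
10.275 [ 0.46361684 -0.13181431  0.14345076] [ 0.66939034 -0.45774447 -0.71184747]
```

View pics/g.png

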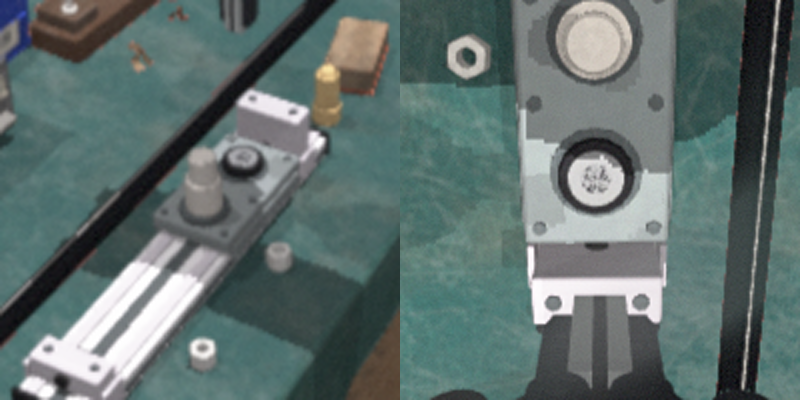

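The carriage stands against the tall stop, with the carriage end and stop face meeting at about (595,243) in the wrist crop. The button is up and clear, and the loose parts are where they were. I'll settle the arm, then hand in.

Emit:
carry_out --pt "0 0 0" --pt "0 0 0" --pt "0 0 0" --spin '[0, 0, 0]'

```text
t: 10.75
tool_pos: [0.4604, -0.1307, 0.1389]
ee_rot: [[0.018, 1.0, -0.001], [1.0, -0.018, 0.001], [0.001, -0.001, -1.0]]
force: [0.7, -0.9, -0.3]
gripper_width: -0.004
gripper_force: 0.0
```

```bash
python3 -c "
from rig import arm
print(arm.close_job())"
```

```text
the job is handed in; nothing more can be done
None
```

I slid the carriage against the tall stop with the button held down, let the button spring up, and handed the job in at about 11 s; the hand-in returned no verdict, but the last picture shows the carriage at the stop with the stub and loose parts undisturbed.

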